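Bring the sauce pump over the dessert bowl and hold the carousel

ROBOT

A 6-joint arm with a two-finger parallel gripper is mounted at the origin on the work surface. World frame = base frame: x ahead of the robot, y to its left, z up, the work surface at z = 0. Lengths are in mm, angles in rad, forces in N, time in s.
With the tool pointing down it reaches from about 275 to 750 mm from the base axis. Payload 10.2 kg.
Tool frame: the origin (TCP) lies midway between the tips of the shut fingers; the grasp point (between the pads) lies behind it (env.pinch_z is the z of the grasp point in the tool frame, in mm); z points along the fingers, y is the line along which they close (so a half turn about z gives the same grasp; the last joint's range is limited). The gripper opens to 88 mm and grips with 3 to 60 N. Pads are 18 mm wide; open, the fingers measure 123 mm over their backs; the gripper's body (75 mm by 187 mm) begins 45 mm behind the grasp point.
Start: joints at [1.008, 0.313, 1.498, -0, 1.331, -0.223], TCP at [174.995, 494.983, 238.72] pointing down, gripper open.
Joint ranges: [-2.94, 2.94], [-0.97, 2.17], [0.19, 2.56], [-1.23, 4.37], [0.02, 3.11], [-2.88, 2.88]. Speed limits (rad/s): [2.39, 2.39, 3.01, 3.14, 3.14, 3.14].

INTERFACE

Orientations are given as a 3x3 rotation matrix whose columns are the frame's x, y, z axes.
In Python, from workcell import env gives the robot as it stands.
- The arm moves only by the shell command python3 -m jog 'ROWS' [FORCE]. ROWS is a JSON object of lists of equal length, an entry for each row: "dr": the turn, a rotation vector about the tool's x, y, z in degrees, a list of three; "slide": the shift along the tool's x, y, z in mm, a list of three; "hand": the closure, from 0 (fully open) to 1 (shut). A call has 1 to 10 rows; each row shifts and turns the commanded pose from where the row before left it, along the tool's axes as they then stand; what a row does not reach is not made up. A row lasts 1/8 s, in which the tool goes at most 62.5 mm and 10.7 degrees, less where a joint would pass 70% of its speed; a pose out of reach is approached as far as the arm can. A call with a gripper value outside its range is refused whole. The fingers move at their own pace and stop on an object; FORCE is the grip in N (left out, the last holds). Time passes only in rows, so rows that do not move let the fingers close. It gives the time, the measured TCP pose, the force, the opening and the grip force at its end, in the units of the state.
- env.state(): the state, without advancing time (a new reading comes with each control period).
- env.capture(name): name is "scene" or "top"; returns a dict with "image" (400x640x3 uint8, red, green, blue), "depth" (400x640 float32, mm along the optical axis (not along the pixel's ray), 0 where there is no reading), "fx", "fy", "cx", "cy" (pixels), "T" (4x4, takes a point from camera to world coordinates). Camera axes: x right, y down, z forward; pixel columns grow to the right and rows downward; lengths in mm; the calibration is good to about 2 mm. A picture is of the moment at which its call begins.
- env.sign_off(): hands the job in; it is judged then, once.
The state is a dict: "time_s": time; "joints": joint angles; "qvel": joint speeds; "joint_torque": joint torques, N m; "ee_pos": TCP position; "orientation": TCP orientation; "contact_force": force on the tool from outside, world axes, zero at the start; "torque": the same for the moment, N m; "opening": opening from 0.0 (shut) to 1.0 (fully open); "grasp_force": force on a finger pad.
Only numpy, scipy, OpenCV 4.12 (cv2) and the standard library are available. Lean on these libraries where they do the work, as an engineer would, in place of code of your own. Each camera call takes 0.05 s, during which the arm holds its last target. There are 200 camera calls.

TASK

Turn the sauce carousel until the bottle with the pump faces front, its long spout over the middle of the white bowl on the drip tray. Finish while holding the black bar handle on top of the carousel's post firmly, keeping the carousel still there so that a colleague can press the pump. Do not push on the bottles, keep all six upright in their pockets, and leave the bowl and the things standing around the carousel where they are.

Things in the scene. Friction and masses are not known exactly. Their poses are not given: they have to be found in the camera images.
- station: fixed steel foot of the carousel: round, radius 128 mm, 18 mm tall, with a drip tray (120 mm wide, 18 mm tall) that juts out to 260 mm from the axis along its -x, the front of the station, which faces the far side of the table. Origin on the table, on the carousel's vertical axis; z up. A disc of radius 138 mm turns on it, top 36 mm above the table
- hub (a point): point on the axis, on the top face of the carousel's disc (radius 138 mm), 36 mm above the table; turns with the carousel, its x towards the pump bottle's pocket. Six square pockets (walls 22 mm tall) centred 97 mm from the axis, 60 degrees apart; a 16 mm post in the middle. It turns either way, more than a full turn, on a light bearing (0.06 N m) and stays where it is left
- handle: black bar handle fixed level across the top of the carousel's post; origin at its centre, on the axis, 284 mm above the table. 80 mm long, 18 mm wide, 28 mm tall (270 to 298 mm above the table). Its frame turns with the carousel: x along the bar, towards the pump bottle's pocket; y across the bar (the 18 mm to grip); z up. Highest thing there: the pump's top is at 212 mm
- nozzle (a point): open tip, pointing down, of the long curved spout of the pump: the point that must come over the bowl. About 188 mm from the carousel's axis, 182 mm above the table, 91 mm outward from the middle of the pump bottle
- pump_bottle: square white sauce bottle, 60 x 60 mm and 110 mm tall without its cap, loose in its pocket of the carousel; origin at the centre of its underside. The only one with a pump: collar, thin steel stem, flat round head 212 mm above the table, and a level spout, 10 mm thick, reaching outwards along the bottle's x, away from the carousel's axis
- bowl_rim (a point): centre of the mouth of the small white dessert bowl standing on the drip tray, 60 mm above the table. The bowl is 84 mm across, 42 mm tall, its wall 4 mm; its middle is 188 mm in front of the carousel's axis, give or take some mm
- bottle1: square white sauce bottle, 60 x 60 mm and 110 mm tall without its cap, loose in its pocket of the carousel; origin at the centre of its underside. Flat round screw cap, top 160 mm above the table
- bottle2: square white sauce bottle, 60 x 60 mm and 110 mm tall without its cap, loose in its pocket of the carousel; origin at the centre of its underside. Pointed nozzle cap, tip 194 mm above the table
- bottle3: square white sauce bottle, 60 x 60 mm and 110 mm tall without its cap, loose in its pocket of the carousel; origin at the centre of its underside. Flat round screw cap, top 160 mm above the table
- bottle4: square white sauce bottle, 60 x 60 mm and 110 mm tall without its cap, loose in its pocket of the carousel; origin at the centre of its underside. Pointed nozzle cap, tip 194 mm above the table
- bottle5: square white sauce bottle, 60 x 60 mm and 110 mm tall without its cap, loose in its pocket of the carousel; origin at the centre of its underside. Flat round screw cap, top 160 mm above the table
- spare_bottle: the same square bottle with a flat screw cap, 124 mm tall in all, standing on the table beside the drip tray; to be left alone; origin at the centre of its underside
- second_bowl: white dessert bowl like the one on the tray, 84 mm across and 42 mm tall, on the table beside the drip tray; to be left alone; origin at the centre of its underside
- spatula: spatula lying on the table beside the station; to be left alone; origin under its middle
- melon_half: half a small melon, cut face down, 100 mm across and 49 mm tall; to be left alone; origin at the centre of its underside
- pineapple: peeled pineapple standing on the table beside the station, 94 mm across and 112 mm tall; to be left alone; origin at the centre of its underside
Not all that is in view belongs to the job. What is shaped like the pump_bottle but orange or pink is not meant.

How it is judged:
By the outcome, as a careful person would: the job done as asked, in the order asked, and still so for the second after the job is handed in, while the arm keeps its last pose, push and grip.
It also fails if it takes over 58 s, if anything falls off the work surface, if the arm or the gripper's body presses on something with over 40 N, if the wrist force passes 120 N, or if a joint passes its speed limit or range.

## Working session

There is one attempt and no reset: what is moved stays moved. The work goes in short steps, Python scripts to look and compute and a shell command to move; the robot and the scene stay as the last step left them, time stands still between calls to the robot, and variables do not carry over. Pictures are saved under pics/ and viewed, at most 10 in all, crops included, and the job is handed in when it is done.

```bash
mkdir -p pics; ls; python3 - <<'E'
from workcell import env
import cv2,numpy as np
print(env.pinch_z, env.state())
for n in("scene","top"):
    c=env.capture(n); cv2.imwrite(f"pics/{n}0.png",c["image"][...,::-1]); np.savez(f"pics/{n}0.npz",**c)
    print(n,c["fx"],c["cx"],c["cy"],np.round(c["T"],3).tolist())
E
```

```text
pics
-18.700000000000003 {'time_s': 0.0, 'joints': array([ 1.00760891e+00,  3.13462957e-01,  1.49846083e+00,  3.65373153e-06,
        1.33098065e+00, -2.23403786e-01]), 'qvel': array([-0.00111837,  0.00174472, -0.00168868,  0.0004387 ,  0.00264692,
        0.00012561]), 'joint_torque': array([-2.44903495e-04, -4.02213943e+01, -2.52265370e+01,  6.94266264e-02,
        3.52850184e-02, -9.04357353e-05]), 'ee_pos': array([174.84865964, 494.76194368, 238.14549816]), 'orientation': array([[-9.42826407e-01,  3.33283472e-01, -7.03338251e-04],
       [ 3.33284084e-01,  9.42825802e-01, -1.10728894e-03],
       [ 2.94084348e-04, -1.27839270e-03, -9.99999140e-01]]), 'contact_force': array([ 0.15792178, -0.00633648,  0.2448495 ]), 'torque': array([0.04570054, 0.03067146, 0.00350163]), 'grasp_force': 0.0, 'opening': 0.9978211984518973}
scene 388.06063014671054 323.24860521461176 195.45943054153076 [[-0.275, 0.55, -0.789, 1195.781], [0.961, 0.147, -0.233, 278.723], [-0.012, -0.822, -0.569, 714.015], [0.0, 0.0, 0.0, 1.0]]
top 361.51553207580764 316.8069837314826 197.87624124736743 [[-0.005, -0.983, 0.185, 316.663], [-1.0, 0.005, 0.002, 96.603], [-0.003, -0.185, -0.983, 978.206], [0.0, 0.0, 0.0, 1.0]]
```

View pics/scene0.png

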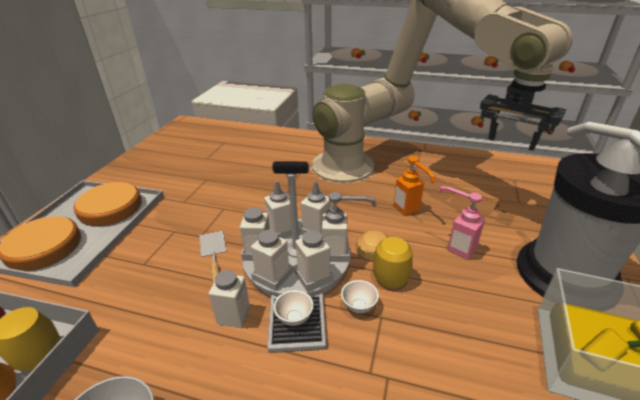

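View pics/top0.png

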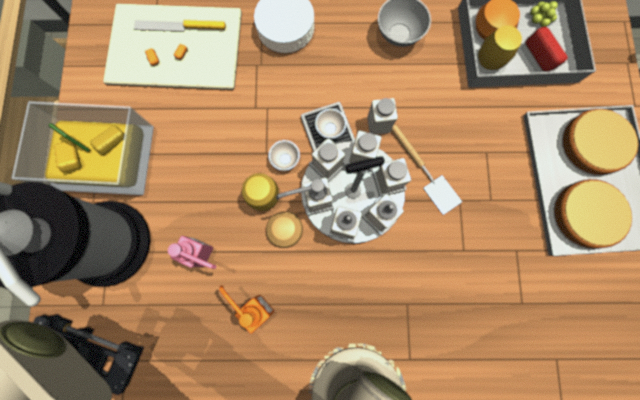

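The top view shows the white pump bottle on the carousel at (318,188), with its spout reaching left to about (277,192) over the pineapple. The handle is at (365,165), the tray bowl at (330,123), the second bowl at (284,155) and the spare bottle at (383,115). In the scene view the handle is at (291,168) and the spout at (372,202).

Lookalikes in the top view: orange pump (252,312), pink pump (190,252) and white pump on the carousel (318,188). I choose the white one.

```bash
cat > h.py <<'E'
import numpy as np,cv2
def cloud(c):
    d=c["depth"];v,u=np.mgrid[:400,:640]
    P=np.stack([(u-c["cx"])/c["fx"]*d,(v-c["cy"])/c["fy"]*d,d],-1)@c["T"][:3,:3].T+c["T"][:3,3]
    P[d==0]=np.nan
    return P
def circ(p):
    A=np.c_[2*p,np.ones(len(p))];s=np.linalg.lstsq(A,(p**2).sum(1),rcond=None)[0]
    return s[:2],np.sqrt(s[2]+s[:2]@s[:2])
E
python3 - <<'E'
from h import *
c={n:dict(np.load(f"pics/{n}0.npz")) for n in("scene","top")}
for n in c:
    P=cloud(c[n]);z=P[...,2];I=c[n]["image"].astype(int)
    near=(abs(P[...,0]-420)<250)&(abs(P[...,1]-60)<250)
    m=near&(z>268)&(z<306)&(I.max(2)<70)
    p=P[m]; print(n,"handle all",len(p),np.nanmin(p,0),np.nanmax(p,0))
    r=cv2.minAreaRect(P[m&(z>290)][:,:2].astype(np.float32)); print("  top rect",r)
    t=P[near&(z>172)&(z<192)]; hc=np.array(r[0]); 
    d=t[:,:2]-hc; rr=np.hypot(*d.T); s=rr>125
    print("  spout",s.sum(),rr.max(), "dir deg",np.degrees(np.arctan2(*np.median(d[s],0)[::-1])), "tip",t[rr>rr.max()-6].mean(0))
    for nm,(u,v) in {"bowl":((330,123) if n=="top" else (294,308)),"second":((284,155) if n=="top" else (360,297))}.items():
        w=np.zeros((400,640),bool);k=24;w[v-k:v+k,u-k:u+k]=1
        zr=(54,64) if nm=="bowl" else (36,46)
        q=P[w&(z>zr[0])&(z<zr[1])&(I.min(2)>100)][:,:2]
        # robust circle
        for _ in range(4):
            ce,ra=circ(q);e=abs(np.hypot(*(q-ce).T)-ra);q=q[e<max(3,np.percentile(e,85))]
        dd=ce-hc
        print("  ",nm,len(q),ce,ra,"rel",np.hypot(*dd),np.degrees(np.arctan2(dd[1],dd[0])))
    q=P[near&(z>31)&(z<38)][:,:2];q=q[np.hypot(*(q-hc).T)<150];a=np.arctan2(*(q-hc).T[::-1]);o=[]
    for b in np.arange(-np.pi,np.pi,.1):
        s=q[(a>=b)&(a<b+.1)]
        if len(s): 
            k=np.hypot(*(s-hc).T); 
            if k.max()>125:o.append(s[k.argmax()])
    print("  disc",len(o),circ(np.array(o)))
cv2.imwrite("pics/crop.png",cv2.resize(c["top"]["image"][90:250,235:425,::-1],None,fx=3.5,fy=3.5,interpolation=cv2.INTER_CUBIC))
E
```

```text
scene handle all 381 [507.05074393 -30.85837567 272.65225983] [532.52926079  41.36612379 300.12877423]
  top rect ((518.8609619140625, 5.0404510498046875), (12.168623924255371, 73.91004943847656), 13.060111045837402)
  spout 88 413.4929854440713 dir deg 140.6535310184811 tip [196.12108549 258.06057499 175.52352359]
   bowl 249 [695.50802875  61.7122206 ] 39.16907253916554 rel 185.51516295727936 17.787238001929783
   second 214 [613.15080388 187.14968711] 39.3059479173802 rel 205.07156837776785 62.6264471304512
  disc 32 (array([514.98529635,   4.25685739]), np.float64(136.86452201311252))
top handle all 353 [497.67938867 -32.26631694 271.0045072 ] [523.38297871  42.47270621 302.65214375]
  top rect ((513.5313110351562, 5.589115142822266), (18.74210548400879, 76.68164825439453), 14.345993041992188)
  spout 245 408.2554876720283 dir deg 140.0124989502932 tip [196.92195148 257.84468217 175.8537409 ]
   bowl 162 [694.62147273  61.67614528] 38.87985177784859 rel 189.57690157993122 17.208736762956324
   second 107 [597.07633607 175.18772163] 53.70814474676258 rel 189.059404763202 63.77493852731865
  disc 44 (array([514.37252256,   4.14674734]), np.float64(136.66249037680902))
```

View pics/crop.png

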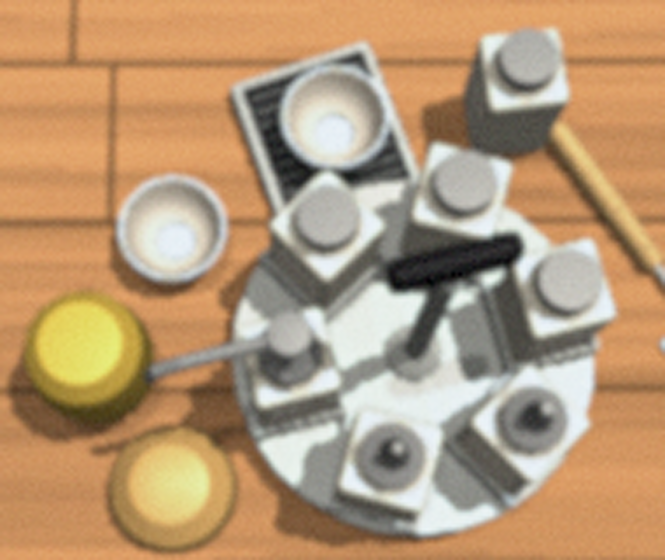

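The crop confirms the choice: the white bottle with the steel stem and spout is at crop (290,340), and the bar lies along its direction. The first spout tip was contaminated by the orange pump, so I refine it within the radius limit. I also start rising and turning above everything.

```bash
python3 - <<'E'
from h import *
ax=np.array([514.7,4.3])
for n in("scene","top"):
    P=cloud(dict(np.load(f"pics/{n}0.npz")));t=P[(P[...,2]>170)&(P[...,2]<194)]
    d=t[:,:2]-ax;r=np.hypot(*d.T);s=(r>132)&(r<205)&(d[:,1]>0);t,d,r=t[s],d[s],r[s]
    vx,vy,x0,y0=cv2.fitLine(d.astype(np.float32),cv2.DIST_HUBER,0,.01,.01).ravel()
    print(n,len(r),r.max(),t[r.argmax()],"median dir",np.degrees(np.median(np.arctan2(d[:,1],d[:,0]))),"line",np.degrees(np.arctan2(vy,vx)),"offset",x0*vy-y0*vx)
E
python3 -m jog '{"dr":[[0,0,8],[0,0,8],[0,0,8],[0,0,8],[0,0,8],[0,0,8],[0,0,8],[0,0,0]],"slide":[[0,0,-14],[0,0,-14],[0,0,-14],[0,0,-14],[0,0,-14],[0,0,-14],[0,0,-14],[0,0,0]],"hand":[0,0,0,0,0,0,0,0]}'
```

```text
scene 15 192.13664116176827 [465.04792585 189.91023789 185.77851052] median dir 103.42613970702452 line -83.06759 offset 21.05095
top 4 190.8664749105459 [464.89767234 188.55455057 191.60457626] median dir 105.22812958621861 line 71.64695 offset -104.33867
time_s: 1.1
ee_pos: [175.1, 495.1, 337.1]
orientation: [[-0.252, 0.968, 0.001], [0.968, 0.252, 0.001], [0.001, 0.001, -1.0]]
contact_force: [0.0, -0.3, 0.1]
opening: 1.0
grasp_force: 0.0
```

```bash
python3 -m jog '{"dr":[[0,0,0],[0,0,0],[0,0,0],[0,0,0],[0,0,0],[0,0,0],[0,0,0],[0,0,0],[0,0,0],[0,0,0]],"slide":[[-40,14.6,0],[-40,14.6,0],[-40,14.6,0],[-40,14.6,0],[-40,14.6,0],[-40,14.6,0],[-40,14.6,0],[-40,14.6,0],[-40,14.6,0],[-40,14.6,0]],"hand":[0,0,0,0,0,0,0,0,0,0]}'; python3 -m jog '{"dr":[[0,0,0],[0,0,0],[0,0,0],[0,0,0],[0,0,0]],"slide":[[-40,14.6,0],[-40,14.6,0],[-40,14.6,0],[-40,14.6,0],[0,0,0]],"hand":[0,0,0,0,0]}'
```

```text
time_s: 2.35
ee_pos: [417.1, 143.1, 335.9]
orientation: [[-0.254, 0.967, -0.001], [0.967, 0.254, -0.0], [0.0, -0.001, -1.0]]
contact_force: [-0.3, 0.7, 0.4]
opening: 0.999
grasp_force: 0.0
time_s: 2.98
ee_pos: [513.9, 2.4, 335.0]
orientation: [[-0.251, 0.968, -0.003], [0.968, 0.251, 0.0], [0.001, -0.002, -1.0]]
contact_force: [0.2, 0.6, 0.2]
opening: 1.003
grasp_force: 0.0
```

```bash
python3 -m jog '{"dr":[[0,0,0],[0,0,0],[0,0,0],[0,0,0],[0,0,0],[0,0,0]],"slide":[[1.6,1.3,14],[0,0,14],[0,0,14],[0,0,14],[0,0,12],[0,0,0]],"hand":[0,0,0,0,0,0]}'; python3 -m jog '{"dr":[[0,0,0],[0,0,0],[0,0,0],[0,0,0],[0,0,0],[0,0,0],[0,0,0],[0,0,0]],"slide":[[0,0,0],[0,0,0],[0,0,0],[0,0,0],[0,0,0],[0,0,0],[0,0,0],[0,0,0]],"hand":[0.3,0.5,0.7,0.8,0.9,1,1,1]}' 12
```

```text
time_s: 3.72
ee_pos: [513.9, 6.1, 267.8]
orientation: [[-0.251, 0.968, -0.002], [0.968, 0.251, 0.0], [0.001, -0.001, -1.0]]
contact_force: [-0.4, -0.3, 0.5]
opening: 0.995
grasp_force: 0.0
time_s: 4.72
ee_pos: [512.9, 5.7, 268.7]
orientation: [[-0.251, 0.968, -0.004], [0.968, 0.251, -0.001], [0.0, -0.004, -1.0]]
contact_force: [-9.8, -2.4, 2.9]
opening: 0.203
grasp_force: 12.0
```

The opening of 17.9 mm matches the 18 mm bar. The arm is pushed about 10 N towards -x, so I relieve that, firm the grip and turn the first part.

```bash
python3 -m jog '{"dr":[[0,0,0],[0,0,0],[0,0,0],[0,0,0]],"slide":[[0,-1.2,0],[0,0,0],[0,0,0],[0,0,0]],"hand":[1,1,1,1]}' 45; python3 -m jog '{"dr":[[0,0,1],[0,0,2],[0,0,3],[0,0,4],[0,0,4],[0,0,4],[0,0,3],[0,0,2],[0,0,1],[0,0,0]],"slide":[[0,0,0],[0,0,0],[0,0,0],[0,0,0],[0,0,0],[0,0,0],[0,0,0],[0,0,0],[0,0,0],[0,0,0]],"hand":[1,1,1,1,1,1,1,1,1,1]}'
```

```text
time_s: 5.22
ee_pos: [512.9, 5.7, 268.7]
orientation: [[-0.251, 0.968, -0.001], [0.968, 0.251, -0.0], [0.0, -0.001, -1.0]]
contact_force: [-3.1, -1.5, -0.3]
opening: 0.2
grasp_force: 45.0
time_s: 6.48
ee_pos: [514.3, 5.8, 268.7]
orientation: [[0.166, 0.986, 0.003], [0.986, -0.166, 0.0], [0.001, 0.003, -1.0]]
contact_force: [7.0, -0.9, -2.2]
opening: 0.203
grasp_force: 45.1
```

```bash
python3 -m jog '{"dr":[[0,0,2],[0,0,3],[0,0,4],[0,0,4],[0,0,4],[0,0,4],[0,0,4],[0,0,3],[0,0,2],[0,0,0]],"slide":[[0,0.6,0],[0,0,0],[0,0,0],[0,0,0],[0,0,0],[0,0,0],[0,0,0],[0,0,0],[0,0,0],[0,0,0]],"hand":[1,1,1,1,1,1,1,1,1,1]}'; python3 -m jog '{"dr":[[0,0,2],[0,0,3],[0,0,4],[0,0,4],[0,0,4],[0,0,3],[0,0,2],[0,0,1],[0,0,0],[0,0,0]],"slide":[[0,0,0],[0,0,0],[0,0,0],[0,0,0],[0,0,0],[0,0,0],[0,0,0],[0,0,0],[0,0,0],[0,0,0]],"hand":[1,1,1,1,1,1,1,1,1,1]}'
python3 - <<'E'
from h import *
from workcell import env
ax=np.array([514.5,5.]);bowl=np.array([695.1,61.7])
for n in("scene","top"):
    c=env.capture(n);np.savez(f"pics/{n}1.npz",**c);cv2.imwrite(f"pics/{n}1.png",c["image"][...,::-1])
    P=cloud(c);t=P[(P[...,2]>170)&(P[...,2]<194)]
    d=t[:,:2]-ax;r=np.hypot(*d.T);a=np.degrees(np.arctan2(d[:,1],d[:,0]));s=(r>130)&(r<205)&(abs(a-20)<40)
    print(n,s.sum(),"dir",np.median(a[s]),"tip",t[s][r[s]>r[s].max()-12].mean(0), "rmax",r[s].max())
c=cv2.imread("pics/scene1.png")[130:360,190:420];t=cv2.imread("pics/top1.png")[70:260,235:425]
cv2.imwrite("pics/both1.png",np.hstack([cv2.resize(c,(400,400)),cv2.resize(t,(400,400))]))
E
```

```text
time_s: 7.72
ee_pos: [515.8, 5.0, 268.7]
orientation: [[0.638, 0.77, 0.006], [0.77, -0.638, -0.001], [0.003, 0.005, -1.0]]
contact_force: [16.5, -2.7, -6.2]
opening: 0.197
grasp_force: 45.1
time_s: 8.98
ee_pos: [516.6, 4.0, 268.7]
orientation: [[0.888, 0.459, 0.008], [0.459, -0.888, -0.003], [0.006, 0.006, -1.0]]
contact_force: [19.7, -9.0, -9.9]
opening: 0.202
grasp_force: 45.1
scene 21 dir 26.916148703214702 tip [683.30646762  89.97134173 189.41599061] rmax 192.31475461020912
top 3 dir 28.176606833943524 tip [678.19019959  92.04873763 189.17360464] rmax 189.24784712464924
```

View pics/both1.png

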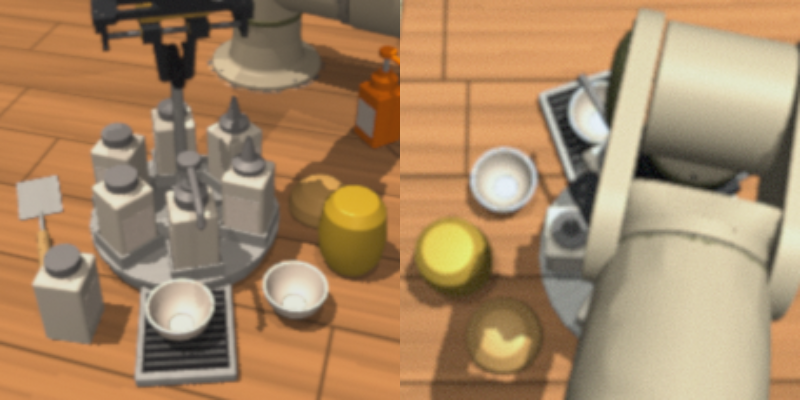

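The views show the spout ending (scene-crop (200,222)) about 10° short of the bowl's middle (180,308). All the bottles are upright in their pockets. I relieve the side load and turn the rest.

```bash
python3 -m jog '{"dr":[[0,0,0],[0,0,1],[0,0,2],[0,0,2],[0,0,2],[0,0,1.6],[0,0,1],[0,0,0],[0,0,0],[0,0,0]],"slide":[[0.6,0.9,0.5],[0.6,0.9,0.5],[0,0,0],[0,0,0],[0,0,0],[0,0,0],[0,0,0],[0,0,0],[0,0,0],[0,0,0]],"hand":[1,1,1,1,1,1,1,1,1,1]}'
python3 - <<'E'
from h import *
from workcell import env
c=env.capture("scene");cv2.imwrite("pics/scene2.png",c["image"][...,::-1])
P=cloud(c);z=P[...,2];t=P[(z>170)&(z<194)]
for ax in([515,4.3],[514.5,5.]):
    d=t[:,:2]-ax;r=np.hypot(*d.T);a=np.degrees(np.arctan2(d[:,1],d[:,0]));s=(r>130)&(r<205)&(abs(a-20)<40)
    print(s.sum(),"dir",np.median(a[s]),"tip",t[s][r[s]>r[s].max()-12].mean(0),r[s].max())
u,v=294,308;w=np.zeros((400,640),bool);w[v-24:v+24,u-24:u+24]=1
q=P[w&(z>54)&(z<64)&(c["image"].min(2)>100)][:,:2]
for _ in range(4):
    ce,ra=circ(q);e=abs(np.hypot(*(q-ce).T)-ra);q=q[e<max(3,np.percentile(e,85))]
print("bowl",ce,ra, np.degrees(np.arctan2(ce[1]-4.3,ce[0]-515)))
i=c["image"][130:360,190:420,::-1];cv2.imwrite("pics/s2c.png",cv2.resize(i,(600,600),interpolation=cv2.INTER_CUBIC))
E
```

```text
time_s: 10.32
ee_pos: [516.9, 3.5, 268.7]
orientation: [[0.952, 0.305, 0.005], [0.305, -0.952, -0.002], [0.004, 0.004, -1.0]]
contact_force: [6.3, -6.7, 2.3]
opening: 0.198
grasp_force: 45.1
23 dir 17.387821454721788 tip [695.66291243  61.08229431 189.53834777] 192.84966598900846
23 dir 17.142673917167947 tip [695.66291243  61.08229431 189.53834777] 193.127152967232
bowl [695.51428265  61.64683087] 39.229297327645924 17.62431536601111
```

View pics/s2c.png

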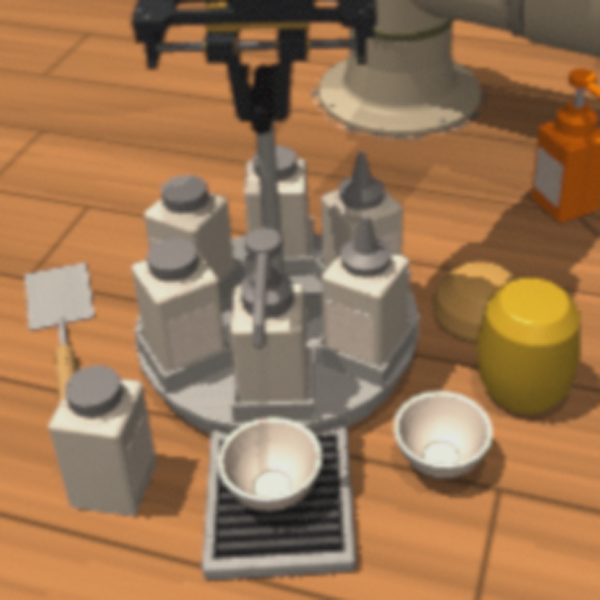

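The spout tip (crop (260,340)) measures (695.7, 61.1) against the bowl centre (695.5, 61.6), so it is over the middle. Everything else stands as before. I check that it is still, then hand in.

```bash
python3 -m jog '{"dr":[[0,0,0],[0,0,0],[0,0,0],[0,0,0]],"slide":[[0,0,0],[0,0,0],[0,0,0],[0,0,0]],"hand":[1,1,1,1]}' 50; python3 -c "
from workcell import env
print(env.sign_off())"
```

```text
time_s: 10.88
ee_pos: [516.9, 3.5, 268.7]
orientation: [[0.952, 0.305, 0.005], [0.305, -0.952, -0.002], [0.004, 0.004, -1.0]]
contact_force: [6.5, -6.6, 1.2]
opening: 0.196
grasp_force: 50.1
the job is handed in; nothing more can be done
None
```

The job is handed in: the pump bottle faces front with its spout tip measured within about 1 mm of the tray bowl's centre, and the gripper is holding the handle still at 50 N.

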